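# Tip a carton into the booking-in zone

### The job

Push the tall standing carton over with the fingertips, away from its green label, so that it lies flat with the label upwards and no part of it sticks out past the yellow tape rectangle on the bench; do not lift it. Then press the green button on the grey counter box all the way down to book the carton in, let it go, and leave the other things where they are.

Things in the scene. Friction and masses are not known exactly. Their poses are not given: they have to be found in the camera images.
- carton: loose tall cardboard carton standing on its small end, 50 (its x) x 90 (its y) x 170 (z) mm, 0.2 to 0.4 kg, red band round its foot. Origin: centre of its underside while standing. A green label covers the upper part of its broad -x face and is folded over the top edge; the tape rectangle begins at its +x side. Pushed high on the label face towards its +x, it tips about its lower +x edge and, once its top has moved about 50 mm, falls by itself, label up; pushed low it slides
- carton_center (a point): the middle of the carton, 85 mm above its underside; same axes as the carton
- carton_foot (a point): middle of the carton's lower +x edge, about which it tips; stays on the bench when the carton is tipped rather than lifted
- corner_a (a point): corner of the carton's label face: lower end, +y side (on the upper face once the carton lies label up)
- corner_b (a point): corner of the carton's label face: lower end, -y side
- corner_c (a point): corner of the carton's label face: upper end, +y side
- corner_d (a point): corner of the carton's label face: upper end, -y side
- zone: rectangle of flat yellow tape on the bench, 240 mm (its x) x 170 mm (its y) over the outside of the 15 mm wide tape. Origin: its centre, at bench height. The carton starts standing by its -x end, roughly in line with it, label turned away from the zone
- button_top (a point): centre of the top of the green push button (34 mm across) on the counter, a grey box 120 x 110 x 45 mm fixed to the bench with a dark display; the button points up
- button (a joint): travel of the green button in m: 0 released, 0.006 fully down (about 5 N); it springs back
- bin: loose open cardboard bin of small parts, 130 x 110 x 60 mm high, origin at the centre of its underside; to be left alone
- motor: loose small motor standing on end, 60 mm across, 89 mm high, origin at the centre of its underside; to be left alone
- tape_roll: loose roll of yellow tape lying flat, 90 mm across, 45 mm high, origin at the centre of its underside; to be left alone
Mind the look-alikes: they are no part of the job. What is shaped like the carton but orange or purple is not meant.

How it is judged:
By the outcome, as a careful person would: the job done as asked, in the order asked, and still so for the second after the job is handed in, with the robot touching nothing.
It also fails if it takes over 43 s, if anything falls off the work surface, if the arm or the gripper's body presses on something with over 40 N, if the wrist force passes 120 N, or if a joint passes its speed limit or range.

### The arm

A 6-joint arm with a two-finger parallel gripper is mounted at the origin on the work surface. World frame = base frame: x ahead of the robot, y to its left, z up, the work surface at z = 0. Lengths are in m, angles in rad, forces in N, time in s.
With the tool pointing down it reaches from about 0.35 to 0.85 m from the base axis. Payload 8.1 kg.
Tool frame: the origin (TCP) lies at the centre of the arm's flange, where the gripper is bolted on; the fingertips stand 186 mm ahead of it and the grasp point (between the pads) lies 167 mm ahead of it; z points along the fingers, y is the direction in which the jaws open and shut (so a half turn about z gives the same grasp; the last joint's range is limited). The gripper opens to 93 mm and grips with 3 to 60 N. Pads are 15 mm wide; open, the fingers measure 128 mm over their backs; the gripper's body (75 mm by 188 mm) begins 65 mm behind the grasp point.
Start: joints at [1.134, 0.13, 1.488, -0, 1.523, -0.085], TCP at [0.207, 0.563, 0.405] pointing down, gripper open.
Joint ranges: [-2.96, 2.96], [-0.89, 2.26], [0.02, 2.5], [-1.34, 4.48], [0, 2.73], [-2.66, 2.66]. Speed limits (rad/s): [2.39, 2.39, 2.79, 3.14, 3.14, 3.14].

### API

Orientations are given as a rotation vector (axis times angle).
In Python, from plant import robot, viewer, order gives the robot as it stands.
- The arm moves only by the tool apply_moves, never from a script. Its argument "deltas" is a list of rows, each a list of 3 entries, a list of its own where there are three numbers: the finger opening in mm, from 0 to 93, then the shift along the tool's x, y, z in mm, then the turn about the tool's z in rad. In form: [[grip, [dx, dy, dz], yaw], ...]. A call has 1 to 5 rows; each row shifts and turns the commanded pose from where the row before left it, along the tool's axes as they then stand; what a row does not reach is not made up. A row lasts 1/8 s, in which the tool goes at most 62.5 mm and 10.7 degrees, less where a joint would pass 70% of its speed; a pose out of reach is approached as far as the arm can. A call is refused whole if a number of a shift passes 62.5 or a number of a turn 0.188, either way. A call with a gripper value outside its range is refused whole. The fingers move at their own pace and stop on an object; "grip_force" is the grip in N (left out, the last holds). Time passes only in rows, so rows that do not move let the fingers close. It gives the time, the measured TCP pose, the force and the opening at its end, in the units of the state.
- robot.read_state(): the state, without advancing time (a new reading comes with each control period).
- viewer.read_camera(name): name is "scene" or "top"; returns the picture (400x640x3 uint8, blue, green, red); there is no depth.
- viewer.get_calibration(name): a dict with "fx", "fy", "cx", "cy" (pixels), "R" (3x3) and "t" (3): a world point X has camera coordinates R X + t. Camera axes: x right, y down, z forward; pixel columns grow to the right and rows downward; lengths in m; the calibration is good to about 2 mm. A picture is of the moment at which its call begins. get_calibration takes no time and is no camera call.
- order.close_job(): hands the job in, once; it reports no verdict.
The state is a dict: "t": time; "q": joint angles; "dq": joint speeds; "joint_torque": joint torques, N m; "tool_pos": TCP position; "orientation": TCP orientation; "force": force on the tool from outside, world axes, zero at the start; "wrist_torque": the same for the moment, N m; "opening": finger opening in m.
Only numpy, scipy, OpenCV 4.12 (cv2) and the standard library are available. Lean on these libraries where they do the work, as an engineer would, in place of code of your own. Each camera call takes 0.05 s, during which the arm holds its last target. There are 200 camera calls.

## Working session

There is one attempt and no reset: what is moved stays moved. The work goes in short steps, Python scripts to look and compute and a tool call to move; the robot and the scene stay as the last step left them, time stands still between calls to the robot, and variables do not carry over. Pictures are saved under pics/ and viewed, about 8 in all and at most 12, crops included, and the job is handed in when it is done.

Besides the shell and the picture viewer there is one more tool, called after "Emit:" as a command line: name --argument value ..., lists and objects as JSON in quotes. apply_moves: Moves the arm, as the interface text tells. Its arguments: {"type":"object","properties":{"deltas":{"type":"array"},"grip_force":{"type":"number"}},"required":["deltas"]}

```bash
mkdir -p pics; python3 - <<'E'
from plant import robot, viewer, order
import cv2
print(robot.read_state())
for n in("scene","top"):
    cv2.imwrite(f"pics/{n}0.png",viewer.read_camera(n)); print(viewer.get_calibration(n))
E
```

```text
{'t': 0.0, 'q': array([ 1.13363201e+00,  1.31152344e-01,  1.48926334e+00,  1.59972079e-05,
        1.52297028e+00, -8.54353399e-02]), 'dq': array([-1.04840957e-03,  8.15793358e-05,  2.05145458e-04,  5.94397439e-04,
       -1.27651392e-03, -1.32474688e-03]), 'joint_torque': array([-3.40517021e-03, -5.59809387e+01, -4.91775978e+01,  7.63591100e-02,
        3.47837352e-02, -1.63655895e-04]), 'tool_pos': array([0.20661531, 0.56306819, 0.40370116]), 'orientation': array([-5.49568281e-01, -3.09266295e+00,  2.71439713e-03]), 'force': array([0.26443076, 0.52032959, 0.18756289]), 'wrist_torque': array([ 0.00021899,  0.02762451, -0.01486587]), 'opening': 0.09299156792905458}
{'fx': 398.87486688343495, 'fy': 398.87486688343495, 'cx': 318.6184977898708, 'cy': 200.18032753413647, 'R': array([[ 3.83969430e-01,  9.23345773e-01,  2.45353910e-04],
       [ 7.35603792e-01, -3.05737095e-01, -6.04493085e-01],
       [-5.58081121e-01,  2.32287349e-01, -7.96610350e-01]]), 't': array([-0.23854895, -0.3495495 ,  1.51609421])}
{'fx': 467.73156498179134, 'fy': 467.73156498179134, 'cx': 318.2897047721305, 'cy': 205.33110782626707, 'R': array([[ 0.02274675, -0.99970064, -0.00901155],
       [-0.99770724, -0.02212485, -0.06395897],
       [ 0.06374045,  0.01044574, -0.99791184]]), 't': array([-0.01517815,  0.57221187,  1.33804892])}
```

View pics/scene0.png

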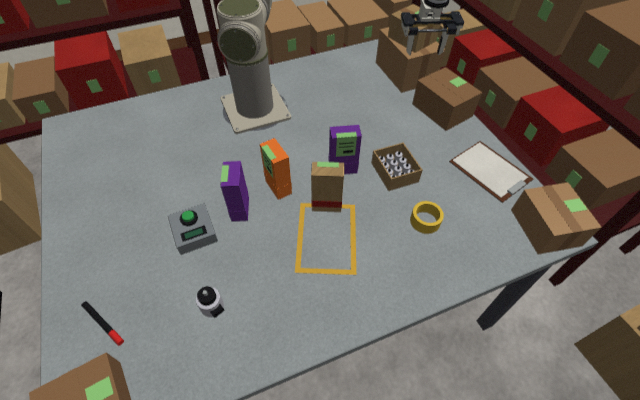

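View pics/top0.png

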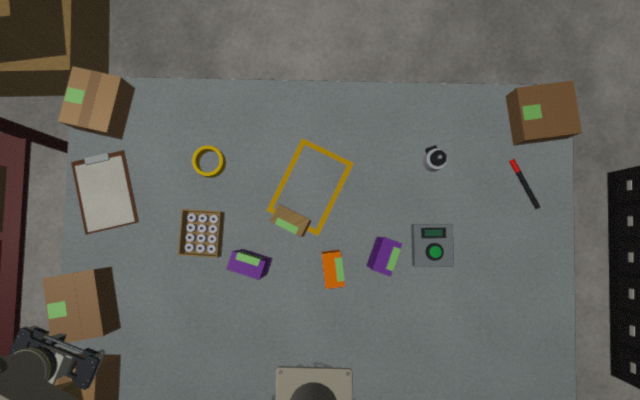

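The top view shows the carton at about (290,221), standing at the lower left end of the zone, whose centre is near (310,188). The button is at (435,252), with two purple look-alikes and an orange one nearer the base.

```bash
cat > h.py <<'E'
import numpy as np, cv2
from plant import robot, viewer, order
def ray(n,u,v,z):
    c=viewer.get_calibration(n);R,t=c["R"],c["t"]
    d=R.T@np.array([(u-c["cx"])/c["fx"],(v-c["cy"])/c["fy"],1]);o=-R.T@t
    return (o+d*(z-o[2])/d[2]).round(4)
def proj(n,X):
    c=viewer.get_calibration(n);p=c["R"]@np.array(X)+c["t"]
    return np.array([c["cx"]+c["fx"]*p[0]/p[2],c["cy"]+c["fy"]*p[1]/p[2]])
def big(m,k=1):
    cs=cv2.findContours(m,cv2.RETR_EXTERNAL,cv2.CHAIN_APPROX_NONE)[0]
    return sorted(cs,key=cv2.contourArea)[::-1][:k]
def hsv(im,lo,hi): return cv2.inRange(cv2.cvtColor(im,cv2.COLOR_BGR2HSV),lo,hi)
E
python3 - <<'E'
from h import *
im=cv2.imread("pics/top0.png"); 
m=hsv(im,(18,150,90),(32,255,255)); m[:, :240]=0
ys,xs=np.nonzero(m); print("yellow",len(xs))
hull=cv2.convexHull(np.c_[xs,ys].astype(np.int32))
W=np.array([ray("top",*p[0],0)[:2] for p in hull],np.float32)
print("zone",cv2.minAreaRect(W)); print([ray("top",*p,0) for p in cv2.boxPoints(cv2.minAreaRect(hull))])
m=hsv(im,(40,60,60),(80,255,255)); 
for c in big(m,12):
    r=cv2.minAreaRect(c); print(r, [tuple(p) for p in cv2.boxPoints(r).round(1)])
crop=lambda a,x,y,w,h,s:cv2.resize(a[y:y+h,x:x+w],None,fx=s,fy=s,interpolation=cv2.INTER_CUBIC)
s=cv2.imread("pics/scene0.png")
a=crop(im,255,130,110,120,4.5); b=crop(s,280,145,90,140,4)[:540,:]
H=540; out=np.zeros((H,a.shape[1]+300,3),np.uint8)
out[:a.shape[0],:a.shape[1]]=a; b=crop(s,295,145,75,135,4); out[:,a.shape[1]:]=b
cv2.imwrite("pics/c1.png",out);print(out.shape)
E
```

```text
yellow 1024
zone ((0.5649374723434448, 0.029524341225624084), (0.23626239597797394, 0.40631866455078125), 85.7212142944336)
[array([0.3698, 0.1605, 0.    ]), array([0.7764, 0.1345, 0.    ]), array([ 0.7588, -0.1034,  0.    ]), array([ 0.3536, -0.0731,  0.    ])]
((56.432437896728516, 309.5946044921875), (14.795907974243164, 18.741483688354492), 80.53767395019531) [(np.float32(46.0), np.float32(303.8)), (np.float32(64.5), np.float32(300.8)), (np.float32(66.9), np.float32(315.4)), (np.float32(48.4), np.float32(318.4))]
((531.75, 111.74998474121094), (14.142135620117188, 17.960512161254883), 81.8698959350586) [(np.float32(521.9), np.float32(106.0)), (np.float32(539.6), np.float32(103.5)), (np.float32(541.6), np.float32(117.5)), (np.float32(523.9), np.float32(120.0))]
((74.4058837890625, 95.42353057861328), (17.67983627319336, 14.100480079650879), 12.528807640075684) [(np.float32(64.2), np.float32(100.4)), (np.float32(67.3), np.float32(86.6)), (np.float32(84.6), np.float32(90.5)), (np.float32(81.5), np.float32(104.2))]
((247.90174865722656, 257.8110656738281), (23.187114715576172, 8.8331
[... 688 characters left out ...]
32(294.8), np.float32(233.4))]
((339.45892333984375, 269.1095886230469), (22.611913681030273, 6.961538314819336), 83.9909896850586) [(np.float32(334.8), np.float32(258.2)), (np.float32(341.7), np.float32(257.5)), (np.float32(344.1), np.float32(280.0)), (np.float32(337.2), np.float32(280.7))]
((435.0, 251.0), (12.0, 12.0), 0.0) [(np.float32(429.0), np.float32(257.0)), (np.float32(429.0), np.float32(245.0)), (np.float32(441.0), np.float32(245.0)), (np.float32(441.0), np.float32(257.0))]
((433.5, 232.5), (5.0, 17.0), 90.0) [(np.float32(425.0), np.float32(230.0)), (np.float32(442.0), np.float32(230.0)), (np.float32(442.0), np.float32(235.0)), (np.float32(425.0), np.float32(235.0))]
(540, 795, 3)
```

View pics/c1.png

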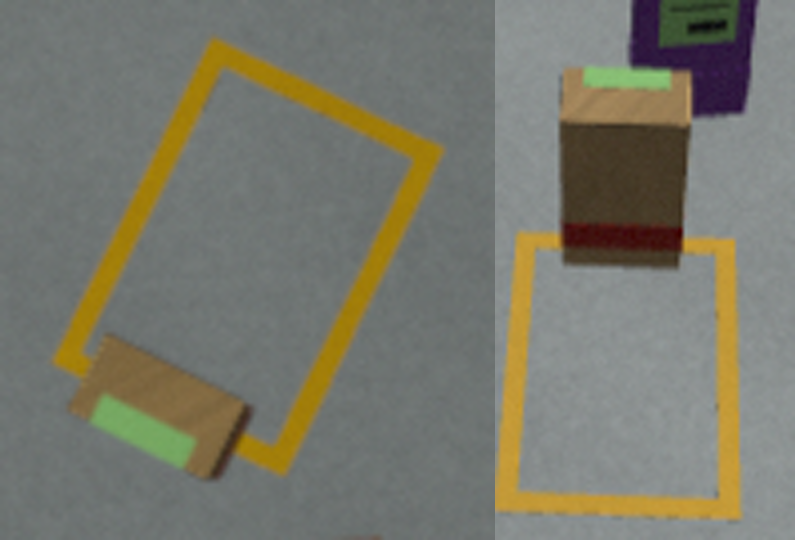

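The crop shows the zone corners at (214,38), (443,150), (285,475) and (53,363), and the carton's top-face corners at (105,335), (248,405), (212,480) and (68,410). In the scene view, the carton's foot edge runs from (563,266) to (680,268).

```bash
python3 - <<'E'
from h import *
T=lambda x,y:(255+x/4.5-.4,130+y/4.5-.4)
Z=np.array([ray("top",*T(*p),0)[:2] for p in[(53,363),(285,475),(443,150),(214,38)]])
C=np.array([ray("top",*T(*p),.17)[:2] for p in[(68,410),(212,480),(248,405),(105,335)]])
S=lambda x,y:(295+(x-495)/4-.4,145+y/4-.4)
F=np.array([ray("scene",*S(*p),0)[:2] for p in[(563,266),(680,268)]])
Ct=np.array([ray("scene",*S(*p),.17)[:2] for p in[(563,68),(690,72),(690,125),(561,123)]])
Zs=np.array([ray("scene",*S(*p),0)[:2] for p in[(737,240),(517,233),(496,512),(742,518)]])
ang=lambda v:np.degrees(np.arctan2(v[1],v[0]))
for n,P in(("Z",Z),("Zs",Zs),("C",C),("Cs",Ct)):
    print(n,P.tolist(),P.mean(0),"axis",ang(P[2]-P[1]),ang(P[3]-P[0]),"sides",np.linalg.norm(np.roll(P,-1,0)-P,axis=1))
print("foot",F.tolist(),F.mean(0),ang(F[1]-F[0]))
for z in(.045,.055,.065): print("btn",z,ray("top",435,251,z))
s=cv2.imread("pics/scene0.png");m=hsv(s,(50,80,60),(85,255,255));m2=np.zeros_like(m);m2[195:235,165:215]=m[195:235,165:215]
for c in big(m2,3):
    b=cv2.boundingRect(c);print(b,[ray("scene",b[0]+b[2]/2,b[1]+b[3]/2,z) for z in(.045,.055,.065)])
# lookalikes
for p in[(238,250),(261,257),(386,268),(393,246),(334,287),(344,285)]: print(p,ray("top",*p,.17))
E
```

```text
Z [[0.5557, 0.1501], [0.4861, -0.0031], [0.7013, -0.1019], [0.7725, 0.0503]] [0.6289  0.02385] axis -24.66022469511127 -24.71813319845227 sides [0.16826883 0.23679628 0.16803059 0.23866772]
Zs [[0.5562, 0.1499], [0.4842, -0.0056], [0.7029, -0.1049], [0.7721, 0.0496]] [0.62885 0.02225] axis -24.42026415554663 -24.91802251581925 sides [0.17136    0.2401878  0.16928937 0.23806071]
C [[0.5203, 0.1201], [0.4823, 0.0368], [0.5255, 0.0173], [0.5637, 0.1001]] [0.52295  0.068575] axis -24.293887602585087 -24.741644063140342 sides [0.09155812 0.04739715 0.09118706 0.04778661]
Cs [[0.4827, 0.0362], [0.5204, 0.1169], [0.5648, 0.0965], [0.5294, 0.0159]] [0.524325 0.066375] axis -24.676863170337064 -23.494079278693015 sides [0.08907177 0.04886226 0.08803136 0.05092131]
foot [[0.5273, 0.0157], [0.5635, 0.0979]] [0.5454 0.0568] 66.2318210859749
btn 0.045 [ 0.449  -0.3344  0.045 ]
btn 0.055 [ 0.4493 -0.332   0.055 ]
btn 0.065 [ 0.4496 -0.3296  0.065 ]
(182, 210, 12, 12) [array([ 0.4358, -0.3341,  0.045 ]), array([ 0.4438, -0.3331,  0.055 ]), array([ 0.4518, -0.3321,  0.065 ])]
(184, 228, 19, 7) [array([ 0.4951, -0.3305,  0.045 ]), array([ 0.5025, -0.3295,  0.055 ]), array([ 0.5098, -0.3285,  0.065 ])]
(238, 250) [0.4435 0.1992 0.17  ]
(261, 257) [0.427  0.1397 0.17  ]
(386, 268) [ 0.4065 -0.1801  0.17  ]
(393, 246) [ 0.4628 -0.1973  0.17  ]
(334, 287) [ 0.3554 -0.0486  0.17  ]
(344, 285) [ 0.361 -0.074  0.17 ]
```

Emit:
apply_moves --deltas '[[0,[0,0,-30],0.077],[0,[-30,-22,-20],0],[0,[-43,-32,0],0],[0,[-43,-32,0],0],[0,[-43,-32,0],0]]' --grip_force 20

```text
t: 0.72
tool_pos: [0.3027, 0.3883, 0.4543]
orientation: [-0.668, -3.07, 0.001]
force: [1.1, -0.6, 1.1]
opening: 0.0475
```

Emit:
apply_moves --deltas '[[0,[-43,-32,0],0],[0,[-43,-32,0],0],[0,[-43,-32,0],0],[0,[-43,-32,0],0],[0,[-43,-32,0],0]]'

```text
t: 1.35
tool_pos: [0.4317, 0.1533, 0.4545]
orientation: [-0.668, -3.069, 0.0]
force: [0.4, -0.1, -0.4]
opening: 0.001
```

Emit:
apply_moves --deltas '[[0,[-20,-16,0],0],[0,[0,0,0],0]]'

```text
t: 1.6
tool_pos: [0.4433, 0.1306, 0.4542]
orientation: [-0.673, -3.068, 0.001]
force: [-1.0, 0.5, 0.1]
opening: 0.0005
```

```bash
cat > st.py <<'E'
from h import *
from scipy.spatial.transform import Rotation as R
s=robot.read_state();M=R.from_rotvec(s["orientation"]).as_matrix()
print(s["t"],s["tool_pos"].round(4),s["force"].round(2),s["opening"],M.round(3).tolist(),s["q"].round(2))
p=s["tool_pos"]
for n,T in(("standoff",[.4645,.0945,.334]),("btn",[.4495,-.331,.061+.186])): print(n,(M.T@(np.array(T)-p)*1000).round(1))
E
python3 st.py
```

```text
1.6 [0.4433 0.1306 0.4542] [-0.98  0.51  0.06] 0.0005375715225128593 [[-0.908, 0.419, -0.001], [0.419, 0.908, -0.0], [0.001, -0.001, -1.0]] [ 0.18 -0.26  1.78 -0.    1.63 -0.96]
standoff [-34.5 -23.9 120.2]
btn [-199.1 -416.5  207.4]
```

Emit:
apply_moves --deltas '[[0,[-34,-24,0],0],[0,[0,0,40],0],[0,[0,0,40],0],[0,[0,0,38],0],[0,[0,0,0],0]]'

```text
t: 2.22
tool_pos: [0.462, 0.097, 0.3334]
orientation: [-0.665, -3.063, 0.003]
force: [-0.8, 0.4, -0.3]
opening: 0.0005
```

```bash
python3 st.py; python3 - <<'E'
from h import *
a=cv2.resize(viewer.read_camera("scene")[100:290,220:420],None,fx=3,fy=3);b=cv2.resize(viewer.read_camera("top")[130:320,250:316],None,fx=3,fy=3)
cv2.imwrite("pics/s2.png",np.hstack([a,b]))
E
```

```text
2.225 [0.462  0.097  0.3334] [-0.83  0.36 -0.29] 0.000540524178141716 [[-0.91, 0.415, -0.007], [0.415, 0.91, -0.0], [0.006, -0.003, -1.0]] [ 0.1  -0.17  1.92  0.    1.4  -1.05]
standoff [-3.3 -1.2 -0.6]
btn [-166.7 -394.3   86.6]
```

View pics/s2.png

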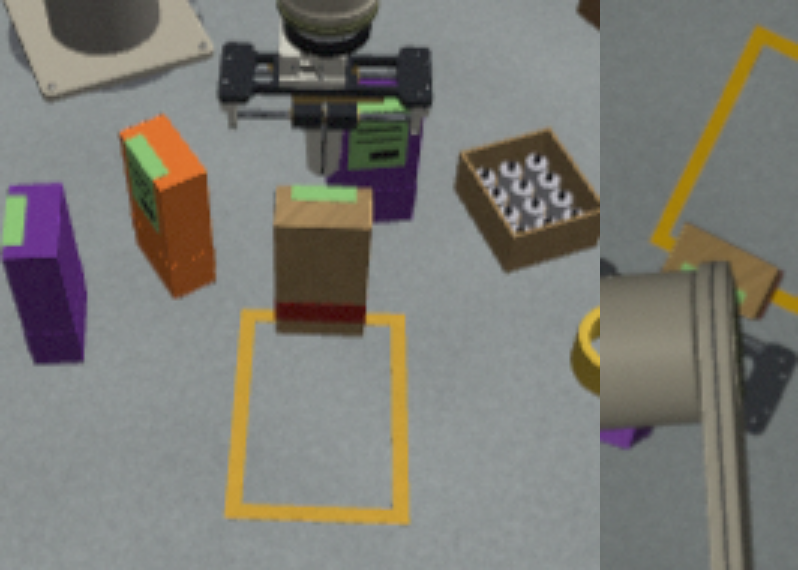

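Aligned: the fingers are centred behind the label face, with the tip near (320,170) in the view. I'll approach, then push slowly.

Emit:
apply_moves --deltas '[[0,[-14,-1,0],0],[0,[-8,0,0],0],[0,[-8,0,0],0],[0,[-8,0,0],0],[0,[-8,0,0],0]]'

```text
t: 2.95
tool_pos: [0.5057, 0.0758, 0.3367]
orientation: [-0.669, -3.069, -0.0]
force: [-0.3, 0.1, 1.2]
opening: 0.0008
```

Emit:
apply_moves --deltas '[[0,[-8,0,0],0],[0,[-8,0,0],0],[0,[-8,0,0],0],[0,[-6,0,0],0]]'

```text
t: 3.45
tool_pos: [0.533, 0.0633, 0.3367]
orientation: [0.668, 3.07, -0.0]
force: [0.4, -0.3, -0.0]
opening: 0.0006
```

```bash
python3 st.py; python3 - <<'E'
from h import *
cv2.imwrite("pics/s3.png",cv2.resize(viewer.read_camera("scene")[100:290,220:420],None,fx=3,fy=3))
E
```

```text
3.45 [0.533  0.0633 0.3367] [ 0.42 -0.34 -0.04] 0.0005619657441497433 [[-0.909, 0.416, 0.0], [0.416, 0.909, -0.0], [-0.0, -0.0, -1.0]] [ 0.02  0.    1.75 -0.    1.39 -1.12]
standoff [75.2 -0.1  2.7]
btn [ -88.1 -393.3   89.7]
```

View pics/s3.png

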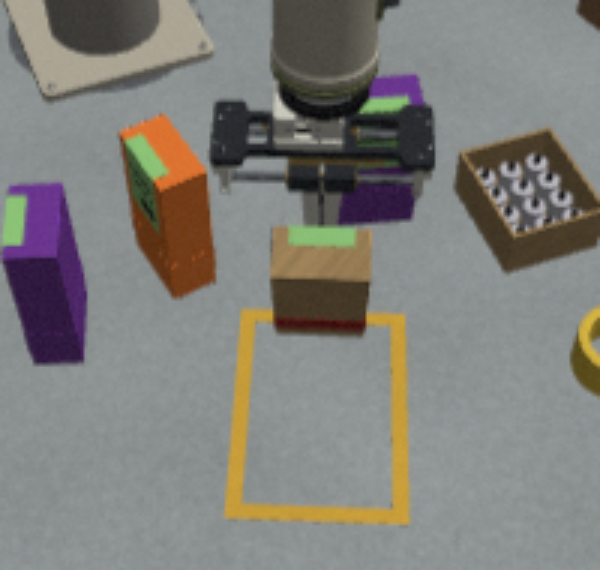

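The carton is tipping and its foot edge is still at row 333, so it hasn't slid. I'll keep pushing a little.

Emit:
apply_moves --deltas '[[0,[-8,0,0],0],[0,[-8,0,0],0],[0,[0,0,0],0],[0,[0,0,0],0]]'

```text
t: 4.0
tool_pos: [0.547, 0.057, 0.3366]
orientation: [-0.668, -3.069, 0.0]
force: [-0.5, 0.0, 0.7]
opening: -0.0
```

Emit:
apply_moves --deltas '[[0,[0,0,-40],0],[0,[0,0,-40],0],[0,[0,0,0],0]]'

```text
t: 4.38
tool_pos: [0.5478, 0.0571, 0.4211]
orientation: [0.667, 3.063, 0.003]
force: [-0.5, 0.3, 0.6]
opening: 0.0005
```

```bash
python3 st.py; python3 - <<'E'
from h import *
cv2.imwrite("pics/s4.png",cv2.resize(viewer.read_camera("scene")[100:290,220:420],None,fx=3,fy=3))
E
```

```text
4.375 [0.5478 0.0571 0.4211] [-0.55  0.26  0.6 ] 0.0004921726755757933 [[-0.91, 0.416, 0.007], [0.416, 0.91, 0.0], [-0.006, 0.003, -1.0]] [ 0.01 -0.01  1.61  0.    1.54 -1.13]
standoff [91.8 -0.9 86.6]
btn [ -70.8 -394.4  173.4]
```

View pics/s4.png

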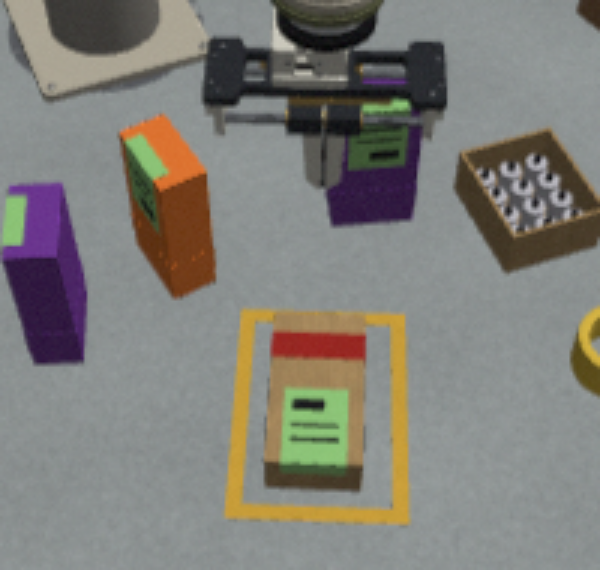

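The carton lies flat, label up, inside the tape (left about x=268 to 362, right end row 490 against the tape's 522). On to the button, passing above the look-alikes.

Emit:
apply_moves --deltas '[[0,[-5,-30,0],0],[0,[-9,-50,0],0],[0,[-9,-50,0],0],[0,[-9,-50,0],0],[0,[-9,-50,0],0]]'

```text
t: 5.05
tool_pos: [0.4877, -0.1704, 0.415]
orientation: [-0.667, -3.068, -0.001]
force: [1.0, 0.2, -0.7]
opening: 0.0004
```

Emit:
apply_moves --deltas '[[0,[-9,-50,0],0],[0,[-9,-50,0],0],[0,[-9,-44,0],0],[0,[-3,-20,30],0],[0,[0,0,0],0]]'

```text
t: 5.68
tool_pos: [0.4462, -0.3312, 0.3823]
orientation: [-0.671, -3.062, -0.006]
force: [0.2, 0.6, -0.1]
opening: 0.0001
```

```bash
python3 st.py; python3 - <<'E'
from h import *
a=viewer.read_camera("scene");b=viewer.read_camera("top")
s=robot.read_state();p=s["tool_pos"]-[0,0,.186]
print("tip px",proj("scene",p),proj("top",p))
cv2.imwrite("pics/s5.png",np.hstack([cv2.resize(a[150:270,150:280],None,fx=3,fy=3),cv2.resize(b[130:250,255:385],None,fx=3,fy=3)]))
E
```

```text
5.675 [ 0.4462 -0.3312  0.3823] [ 0.2   0.58 -0.14] 0.00014402758382309075 [[-0.908, 0.418, -0.006], [0.418, 0.908, 0.005], [0.007, 0.002, -1.0]] [-0.73  0.03  1.64 -0.    1.48 -1.87]
standoff [161.  394.3  50.3]
btn [ -3.8   1.3 135.3]
tip px [174.78046392 184.69085461] [448.25422126 253.63868123]
```

View pics/s5.png

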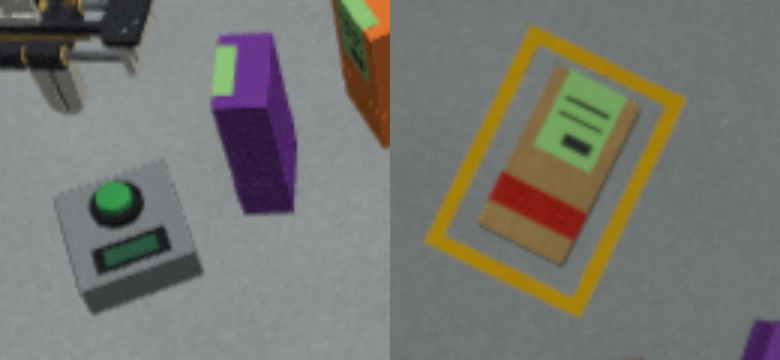

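The top view shows the carton well inside the tape. The gripper body would come down to about z = 0.14, near the 170 mm purple look-alike, so I'll turn the jaws about 1 rad to point away from it before descending.

Emit:
apply_moves --deltas '[[0,[-4,1,0],0.17],[0,[0,0,0],0.17],[0,[0,0,0],0.17],[0,[0,0,0],0.17],[0,[0,0,0],0.17]]'

```text
t: 6.4
tool_pos: [0.4526, -0.3304, 0.388]
orientation: [1.879, 2.516, 0.0]
force: [-0.8, 0.3, 0.0]
opening: 0.0005
```

Emit:
apply_moves --deltas '[[0,[0,0,0],0.17],[0,[0,0,40],0],[0,[0,0,50],0],[0,[0,0,30],0],[0,[0,0,0],0]]'

```text
t: 7.02
tool_pos: [0.4516, -0.3299, 0.2648]
orientation: [-2.077, -2.351, -0.0]
force: [-0.4, 0.6, 1.0]
opening: 0.0006
```

```bash
python3 st.py; python3 - <<'E'
from h import *
a=viewer.read_camera("scene")
cv2.imwrite("pics/s6.png",cv2.resize(a[160:250,140:260],None,fx=5,fy=5,interpolation=cv2.INTER_CUBIC))
E
```

```text
7.025 [ 0.4516 -0.3299  0.2648] [-0.45  0.6   1.05] 0.000590889616010502 [[-0.123, 0.992, -0.003], [0.992, 0.123, 0.003], [0.004, -0.003, -1.0]] [-0.72  0.13  1.75  0.    1.27 -0.85]
standoff [419.8  64.9 -67.8]
btn [-0.9 -2.1 17.8]
```

View pics/s6.png

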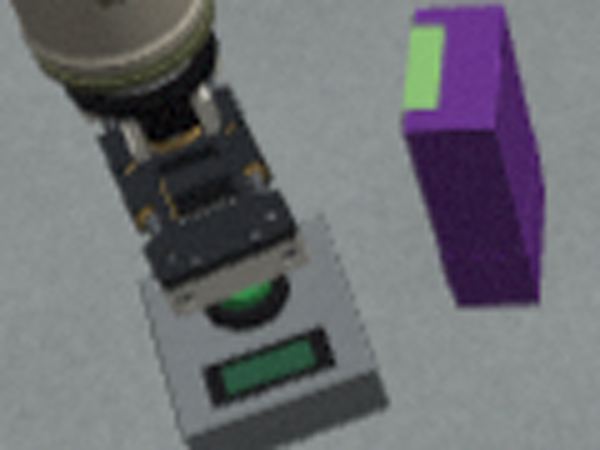

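The gripper is clear of the purple box and over the button at (245,290). Now pressing in small steps, watching the force.

Emit:
apply_moves --deltas '[[0,[-1,-2,6],0],[0,[0,0,4],0],[0,[0,0,3],0],[0,[0,0,3],0],[0,[0,0,0],0]]'

```text
t: 7.7
tool_pos: [0.4501, -0.3331, 0.251]
orientation: [2.081, 2.352, -0.0]
force: [-0.0, -0.7, 3.9]
opening: 0.0007
```

Emit:
apply_moves --deltas '[[0,[0,0,3],0],[0,[0,0,0],0]]'

```text
t: 7.95
tool_pos: [0.4502, -0.3331, 0.248]
orientation: [2.081, 2.352, -0.0]
force: [0.5, 1.0, 4.3]
opening: 0.0001
```

Emit:
apply_moves --deltas '[[0,[0,0,2],0],[0,[0,0,0],0]]'

```text
t: 8.2
tool_pos: [0.4502, -0.3331, 0.2472]
orientation: [2.081, 2.352, -0.0]
force: [-3.4, 2.7, 14.4]
opening: 0.0007
```

Emit:
apply_moves --deltas '[[0,[0,0,1],0],[0,[0,0,0],0],[0,[0,0,0],0]]'

```text
t: 8.57
tool_pos: [0.4503, -0.3332, 0.2471]
orientation: [2.081, 2.352, -0.0]
force: [-7.6, 5.5, 21.7]
opening: 0.0004
```

```bash
python3 - <<'E'
from h import *
a=viewer.read_camera("scene")
print(robot.read_state()["tool_pos"],robot.read_state()["force"])
cv2.imwrite("pics/s7.png",cv2.resize(a[190:250,160:240],None,fx=7,fy=7,interpolation=cv2.INTER_CUBIC))
E
```

```text
[ 0.45025658 -0.33315207  0.24710076] [-6.42371642  5.69693843 21.16093095]
```

View pics/s7.png

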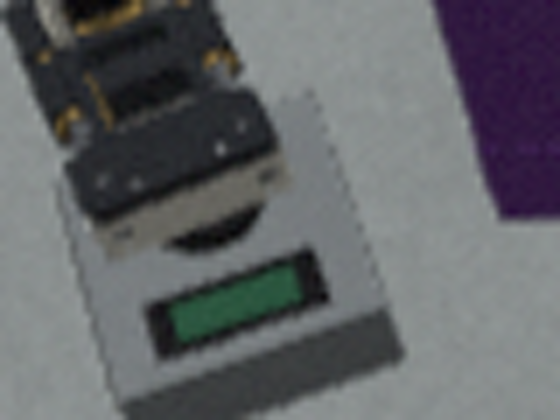

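It meets a hard stop at TCP z = 0.2471. As I release, I'll find where contact is lost, to confirm the travel of about 6 mm.

Emit:
apply_moves --deltas '[[0,[0,0,-6.5],0],[0,[0,0,0],0]]'

```text
t: 8.88
tool_pos: [0.4502, -0.3331, 0.2517]
orientation: [2.081, 2.352, 0.0]
force: [0.7, -1.4, 1.7]
opening: 0.0008
```

Emit:
apply_moves --deltas '[[0,[0,0,-1],0],[0,[0,0,0],0]]'

```text
t: 9.12
tool_pos: [0.4499, -0.3329, 0.252]
orientation: [-2.082, -2.353, -0.0]
force: [0.6, -1.2, 2.3]
opening: 0.0007
```

Emit:
apply_moves --deltas '[[0,[0,0,-1],0],[0,[0,0,0],0]]'

```text
t: 9.38
tool_pos: [0.4499, -0.3328, 0.253]
orientation: [-2.081, -2.352, 0.0]
force: [1.8, -0.5, 0.4]
opening: 0.0002
```

Contact is lost near 0.253, so the travel was about 6 mm and the button went fully down. Retracting.

Emit:
apply_moves --deltas '[[0,[0,0,-20],0],[0,[0,0,-50],0],[0,[0,0,-50],0],[0,[0,0,0],0],[0,[0,0,0],0]]'

```text
t: 10.0
tool_pos: [0.4498, -0.3327, 0.3737]
orientation: [2.082, 2.353, -0.0]
force: [-1.3, 0.2, -1.1]
opening: 0.0004
```

```bash
python3 - <<'E'
from h import *
a=viewer.read_camera("scene");b=viewer.read_camera("top")
print(robot.read_state()["tool_pos"],robot.read_state()["force"])
A=a[100:320,160:480];B=b[120:340,160:480]
cv2.imwrite("pics/s8.png",cv2.resize(np.vstack([A,B]),None,fx=1.36,fy=1.36))
# carton: brown/red/green blob in top view inside zone
m=hsv(b,(0,70,30),(80,255,255)); z=np.zeros_like(m); Zc=np.array([proj("top",[.629+.909*i*.104+.416*j*.068,.023-.416*i*.104+.909*j*.068,0]) for i,j in((-1,-1),(-1,1),(1,1),(1,-1))],np.int32)
cv2.fillPoly(z,[Zc],255)
c=big(m&z)[0]; W=np.array([ray("top",*p[0],.05)[:2] for p in c])-[.629,.023]
al=W@[.909,-.416];la=W@[.416,.909];print("along",al.min(),al.max(),"lat",la.min(),la.max())
o=cv2.absdiff(cv2.imread("pics/top0.png"),b).max(2)
for n,(x,y,w,h) in dict(bin=(178,205,48,55),roll=(188,142,40,40),motor=(420,142,30,32),purple1=(225,245,48,36),orange=(318,246,32,46),purple2=(365,232,40,48)).items(): print(n,(o[y:y+h,x:x+w]>40).mean())
E
```

```text
[ 0.44952418 -0.33249949  0.37178313] [ 0.36707007  0.63574373 -1.13960826]
along -0.08256179999999996 0.08763869999999999 lat -0.04796830000000001 0.04367620000000001
bin 0.0
roll 0.0
motor 0.0
purple1 0.0
orange 0.0
purple2 0.0
```

View pics/s8.png

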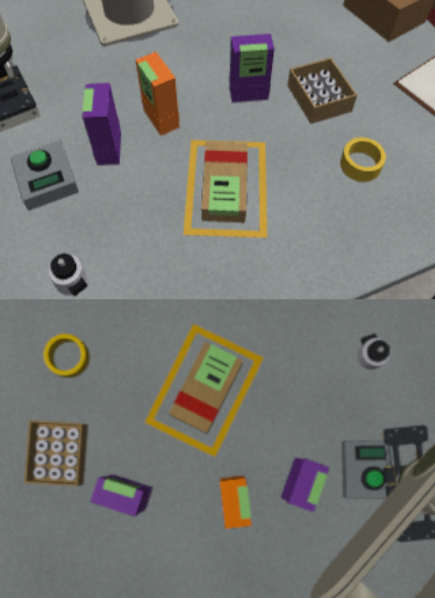

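The carton lies label up inside the tape, from -83 to +88 mm along it (limit ±120) and -48 to +44 mm across it (limit ±85). The button is released and everything else is unmoved.

```bash
python3 -c "
from plant import order
print(order.close_job())"
```

```text
the job is handed in; nothing more can be done
None
```

The job is done and handed in at about 10 s of the 43 s allowed. I tipped the carton with closed fingertips high on its label face, and it fell flat without its foot visibly sliding. I then pressed the green button, let it go and backed the gripper off above it.

- **Carton:** it lies label up inside the tape. Measured from above, it spans -83 to +88 mm along the rectangle (limit ±120) and -48 to +44 mm across it (limit ±85).
- **Button:** the force held at about 4 N, then rose against a hard stop to about 22 N. Contact was lost about 5.5 to 6 mm higher on release. I inferred the full press from this, because the button's travel cannot be read directly.
- **Other things:** the before-and-after comparison of the top view showed no change for the bin, tape roll, motor and the three look-alikes.

No check failed or disagreed.

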